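# Sort the returned dental instruments

## Task

Sort the handful that came back from the treatment room: lay the two handpieces on the handpiece rest, one lengthwise in each bay, lay the two indicator vials in the vial tray, one lengthwise in each pocket, and lay the thin probe lengthwise in the kidney dish. Let go of everything, and leave the tape roll and the timer where they are.

Things in the scene. Friction and masses are not known exactly. Their poses are not given: they have to be found in the camera images.
- handpiece_a: Turbine handpiece, whitish: thick tube with a small angled head, 132 long, 16 wide, 20 high, lying flat. Origin on the underside, midway along its length; y along it (head at -y), x across, z up. Straight body from y = -40 to +66, 17 high; balance and best grip at y = +13, across x. 60 to 120 g. Either may go in either bay.
- handpiece_b: Turbine handpiece, whitish: thick tube with a small angled head, 132 long, 16 wide, 20 high, lying flat. Origin on the underside, midway along its length; y along it (head at -y), x across, z up. Straight body from y = -40 to +66, 17 high; balance and best grip at y = +13, across x. 60 to 120 g. Either bay.
- probe: Thin steel dental probe, 144 long, lying flat. Origin on the underside midway along its length; y along it, the fine bent tip at -y, z up. The straight handle, 8 wide and 9 high, runs from y = -33 to +71 with its axis at x = -4; best grip at x = -4, y = +19, across x. 22 g.
- vial_a: Short round indicator vial with a cap, 50 long, 12 thick, lying on its side; it does not roll. Origin on the underside at the middle; y runs along it, x is across, z up. Grip across x, at its middle; weight about 12 g. Either pocket. (The beige desk pad at the right is 2 thick, so things on it lie 2 higher.)
- vial_b: Short round indicator vial with a cap, 50 long, 12 thick, lying on its side; it does not roll. Origin on the underside at the middle; y runs along it, x is across, z up. Grip across x, at its middle; weight about 12 g. Same as vial_a.
- handpiece_rest: Fixed rest: plate 116 (x) by 90 (y), 4 thick; grey cross bars at y = -30 and +30, 10 wide, tops at z = 10; leaning posts on them, to z = 30, form two bays along y at x = -30 and +30, 24 wide below, 34 above. A handpiece lies along y on both bars, body centred (its origin at y = -13 or +13), head either way. 50 free between bars for fingers. Origin under its centre at worktop level.
- vial_tray: Low white tray with grey floor, 92 (x) by 84 (y), 8 high, fixed; two pockets at x = -24 and +24, each 30 (x) by 70 (y) inside, floor at z = 4, rims 4 above the floor. One vial lies along y in each. Origin under its centre at worktop level; z up.
- dish: Stainless kidney dish, open, 82 (x) by 175 (y) by 35 high, fixed on a thin dark mat 3.5 thick; sloping wall, rim at z = 39, floor about 50 by 130, at z = 7 to 9 and rising to 14 near the ends. The probe lies in it along y, either way round, its origin near the middle (best 8 off, towards the probe's tip end). Origin under its centre at worktop level; z up.
- tape_roll: Roll of beige tape lying flat, 65 across, 19 high; a bystander among the things, loose, to be left where it is. Origin at the centre of its underside.
- timer: Square white timer, 66 by 66 by 19 high; a loose bystander at the back, to be left where it is. Origin at the centre of its underside.

How it is judged:
By the outcome, as a careful person would: the job done as asked, in the order asked, and still so for the second after the job is handed in, with the robot touching nothing.
It also fails if it takes over 99 s, if anything falls off the work surface, if the arm or the gripper's body presses on something with over 40 N, if the wrist force passes 120 N, or if a joint passes its speed limit or range.

## Robot

A 6-joint arm with a two-finger parallel gripper is mounted at the origin on a cart in front of the work surface, level with it; the furniture and walls round the work are solid. World frame = base frame: x ahead of the robot, y to its left, z up, the work surface at z = 0. Lengths are in mm, angles in degrees, forces in N, time in s.
With the tool pointing down it reaches from about 350 to 850 mm from the base axis. Payload 8.1 kg.
Tool frame: the origin (TCP) lies midway between the tips of the shut fingers; the grasp point (between the pads) lies 19 mm behind it; z points along the fingers, y is the direction in which the jaws open and shut (so a half turn about z gives the same grasp; the last joint's range is limited). The gripper opens to 85 mm and grips with 20 to 120 N. Pads are 22 mm wide; open, the fingers measure 114 mm over their backs; the gripper's body (76 mm by 85 mm) begins 54 mm behind the grasp point. The pads swing forward as they close: fully open they stand 13 mm farther back than shut.
Start: joints at [67.3, 7.471, 85.268, -0, 87.261, -4.893], TCP at [183.471, 571.265, 231.292] pointing down, gripper open.
Joint ranges: [-169.43, 169.43], [-51.17, 129.36], [1.28, 143.12], [-76.62, 256.62], [0, 156.53], [-152.29, 152.29]. Speed limits (degrees/s): [136.94, 136.94, 159.86, 180, 180, 180].

## Interface

Orientations are given as [roll, pitch, yaw] about the fixed x, y, z axes, in that order (R = Rz(yaw) Ry(pitch) Rx(roll)).
In Python, from bench import telemetry, snapshot, camera_params, job gives the robot as it stands. The module is installed in compiled form; this text tells all that it offers.
- The arm moves only by the shell command python3 -m jog 'ROWS' [FORCE]. ROWS is JSON, a list that holds one entry, the list of rows, each a list of 7 numbers: the shift along the tool's x, y, z in units of 50 mm (1.0 is 50 mm), then the turn, a rotation vector about the tool's x, y, z in units of 2 pi rad (1.0 is 2 pi rad), then the opening, from 0 (shut) to 1 (fully open). In form: [[[dx, dy, dz, rx, ry, rz, claw], ...]]. A call has 1 to 12 rows; each row shifts and turns the commanded pose from where the row before left it, along the tool's axes as they then stand; what a row does not reach is not made up. A row lasts 1/8 s, in which the tool goes at most 62.5 mm and 10.7 degrees, less where a joint would pass 70% of its speed; a pose out of reach is approached as far as the arm can. A call with a number of a shift or a turn outside -1 to 1 is refused whole. A call with a gripper value outside its range is refused whole. The fingers move at their own pace and stop on an object; FORCE is the grip in N (left out, the last holds). Time passes only in rows, so rows that do not move let the fingers close. It gives the time, the measured TCP pose, the force and the opening at its end, in the units of the state.
- telemetry.sense(): the state, without advancing time (a new reading comes with each control period).
- snapshot(name): name is "scene" or "top" or "wrist"; returns (picture, depth): 420x560x3 uint8, red, green, blue; 420x560 float32, mm along the optical axis (not along the pixel's ray), 0 where there is no reading.
- camera_params(name): a dict with "K" (3x3 intrinsics, pixels), "extrinsics" (4x4, takes a point from camera to world coordinates). Camera axes: x right, y down, z forward; pixel columns grow to the right and rows downward; lengths in mm; the calibration is good to about 2 mm. A picture is of the moment at which its call begins: read the wrist's pose just before it. camera_params takes no time and is no camera call; for the wrist camera it gives the pose at the moment of the call.
- job.hand_in(): hands the job in, once; it reports no verdict.
The state is a dict: "time": time; "joint_pos": joint angles; "qd": joint speeds; "joint_efforts": joint torques, N m; "tool_pos": TCP position; "tcp_rot": TCP orientation; "ft_force": force on the tool from outside, world axes, zero at the start; "wrist_torque": the same for the moment, N m; "finger_gap": finger opening in mm.
Only numpy, scipy, OpenCV 4.12 (cv2) and the standard library are available. Lean on these libraries where they do the work, as an engineer would, in place of code of your own. Each camera call takes 0.05 s, during which the arm holds its last target. There are 200 camera calls.

## Working session

There is one attempt and no reset: what is moved stays moved. The work goes in short steps, Python scripts to look and compute and a shell command to move; the robot and the scene stay as the last step left them, time stands still between calls to the robot, and variables do not carry over. Pictures are saved under pics/ and viewed, about 12 in all and at most 16, crops included, and the job is handed in when it is done.

```bash
mkdir -p pics; ls; cat > h.py <<'E'
import numpy as np, cv2
from bench import telemetry, snapshot, camera_params, job
def shot(n,f):
    p,d=snapshot(n); c=camera_params(n); cv2.imwrite(f'pics/{f}.png',cv2.cvtColor(p,cv2.COLOR_RGB2BGR)); np.savez(f'pics/{f}.npz',p=p,d=d,K=c['K'],E=c['extrinsics']); return p,d
def crop(f,u0,v0,u1,v1,s,o):
    p=cv2.imread(f'pics/{f}.png')[v0:v1,u0:u1]; cv2.imwrite(f'pics/{o}.png',cv2.resize(p,None,fx=s,fy=s,interpolation=cv2.INTER_CUBIC))
def pt(f,u,v,z=None):
    """pixel -> world; by depth, or on plane z"""
    a=np.load(f'pics/{f}.npz'); K,E=np.array(a['K']),np.array(a['E'])
    r=np.linalg.inv(K)@[u,v,1]
    if z is None: c=r*a['d'][int(round(v)),int(round(u))]; return (E@[*c,1])[:3].round(1)
    R=E[:3,:3]@r; t=(z-E[2,3])/R[2]; return (E[:3,3]+t*R).round(1)
E
python3 - <<'E'
from h import *
print(telemetry.sense())
shot('top','top'); shot('scene','scene')
for n in('top','scene'): print(np.array(camera_params(n)['extrinsics']).round(3).tolist(),camera_params(n)['K'])
E
```

```text
pics
{'time': 0.0, 'joint_pos': array([ 6.73001658e+01,  7.51480801e+00,  8.53297027e+01, -2.84441289e-03,
        8.72620936e+01, -4.89159143e+00]), 'qd': array([ 0.03822921, -0.05773346,  0.02185464, -0.01620279, -0.02858928,
       -0.00658544]), 'joint_efforts': array([-4.81081242e-04, -5.69407690e+01, -5.00549126e+01, -2.96457520e-04,
        1.45886501e-02, -3.14875763e-05]), 'tool_pos': array([183.2651126 , 570.74173753, 230.24351018]), 'tcp_rot': array([-1.79893542e+02, -6.25965568e-03,  1.62191890e+02]), 'ft_force': array([ 0.74190294, -0.17274103,  1.60795881]), 'wrist_torque': array([ 0.02498332,  0.02086418, -0.02766429]), 'finger_gap': 85.39688699975095}
[[-0.028, -0.989, 0.144, 315.65], [-0.999, 0.024, -0.027, 14.409], [0.024, -0.145, -0.989, 1285.387], [0.0, 0.0, 0.0, 1.0]] [[474.91153899   0.         280.04979639]
 [  0.         474.91153899 206.91716325]
 [  0.           0.           1.        ]]
[[-0.663, -0.54, 0.519, -256.679], [-0.749, 0.487, -0.45, 670.164], [-0.009, -0.686, -0.727, 1102.855], [0.0, 0.0, 0.0, 1.0]] [[508.12696986   0.         276.03906338]
 [  0.         508.12696986 217.53833327]
 [  0.           0.           1.        ]]
```

View pics/top.png

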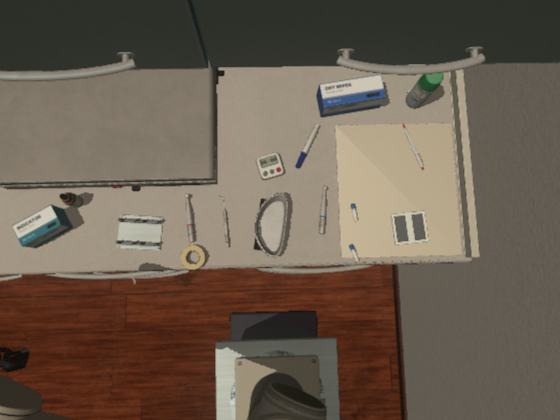

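```bash
python3 - <<'E'
from h import *
crop('top',100,140,300,285,4,'c1'); crop('top',300,140,460,265,5,'c2')
E
```

```text
(no output)
```

View pics/c1.png

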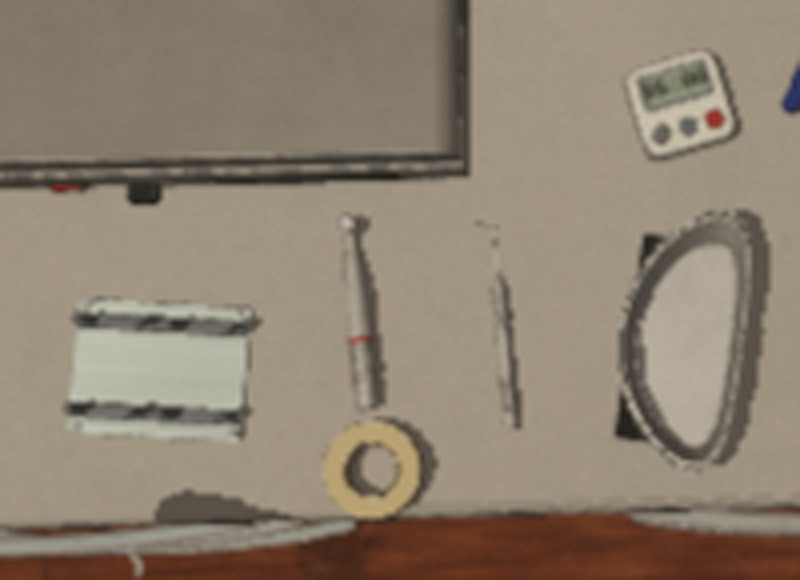

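View pics/c2.png

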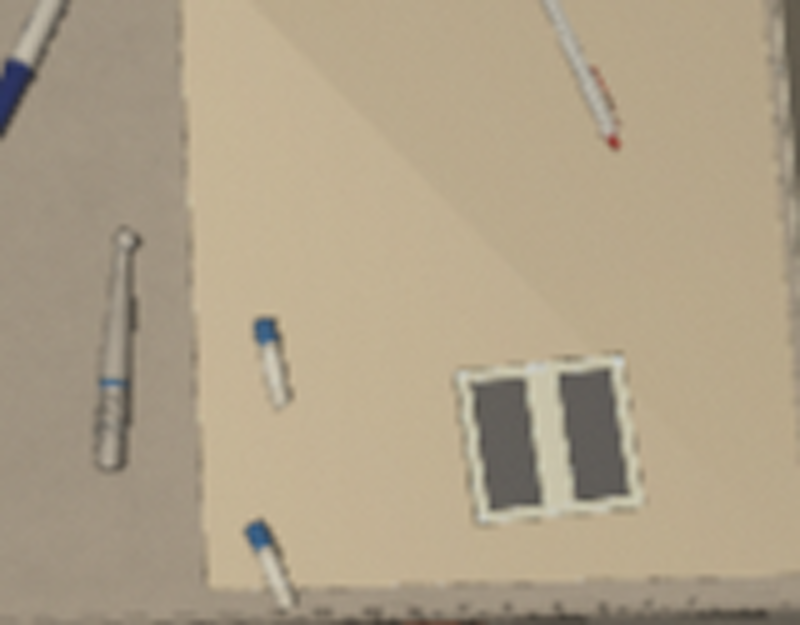

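```bash
python3 - <<'E'
from h import *
def P(c,u,v,z):
    return pt('top',100+u/4-.4,140+v/4-.4,z) if c==1 else pt('top',300+u/5-.4,140+v/5-.4,z)
def line(n,c,a,b,z):
    A,B=P(c,*a,z),P(c,*b,z); d=(B-A)[:2]; print(n,A,B,'mid',(A+B)/2,'len',np.hypot(*d).round(1),'ang(+y axis tail dir)',np.degrees(np.arctan2(*-( -d[::-1]))).round(1))
for n,c,q,z in(('rest',1,[(78,298),(258,312),(243,440),(66,430)],4),('tray',2,[(460,373),(622,357),(642,502),(482,522)],8)):
    p=np.array([P(c,*x,z) for x in q]); print(n,p.tolist(),p.mean(0), [np.hypot(*(p[i]-p[i-1])[:2]).round(1) for i in range(4)])
line('hp1',1,(347,218),(370,408),8)
line('hp2',2,(126,230),(110,468),8)
line('probe',1,(498,275),(515,428),5)
line('v1',2,(264,318),(282,406),8); line('v2',2,(256,522),(289,605),8)
# dish rim by depth
a=np.load('pics/top.npz');K,E=a['K'],a['E'];d=a['d'];v,u=np.mgrid[185:265,250:298]
X=np.stack([(u-K[0,2])/K[0,0],(v-K[1,2])/K[1,1],np.ones(u.shape)],-1)*d[185:265,250:298,None]
W=X@E[:3,:3].T+E[:3,3]; w=W.reshape(-1,3); w=w[(w[:,2]>30)&(w[:,2]<48)]
print(len(w)); r=cv2.minAreaRect(w[:,:2].astype(np.float32)); print('dish',r)
print('tape',P(1,373,470,19),'timer',P(1,685,105,19))
w=np.load('pics/top.npz')
for q in((285,200),(150,170),(50,120),(136,235),(193,257)): print(q,pt('top',*q))
E
```

```text
rest [[493.2, 414.1, 4.0], [480.6, 293.2, 4.0], [394.6, 302.6, 4.0], [404.4, 420.2, 4.0]] [443.2   357.525   4.   ] [np.float64(89.0), np.float64(121.6), np.float64(86.5), np.float64(118.0)]
tray [[473.8, -324.7, 8.0], [480.4, -414.3, 8.0], [400.9, -419.5, 8.0], [392.4, -331.6, 8.0]] [ 436.875 -372.525    8.   ] [np.float64(81.7), np.float64(89.8), np.float64(79.7), np.float64(88.3)]
hp1 [542.9 232.7   8. ] [413.4 217.3   8. ] mid [478.15 225.     8.  ] len 130.4 ang(+y axis tail dir) -173.2
hp2 [ 557.5 -145.3    8. ] [ 426.9 -131.2    8. ] mid [ 492.2  -138.25    8.  ] len 131.4 ang(+y axis tail dir) 173.8
probe [501.7 131.1   5. ] [397.6 120.9   5. ] mid [449.65 126.     5.  ] len 104.6 ang(+y axis tail dir) -174.4
v1 [ 506.8 -218.9    8. ] [ 458.2 -226.2    8. ] mid [ 482.5  -222.55    8.  ] len 49.1 ang(+y axis tail dir) -171.5
v2 [ 395.7 -208.9    8. ] [ 350.7 -224.5    8. ] mid [ 373.2 -216.7    8. ] len 47.6 ang(+y axis tail dir) -160.9
324
dish ((454.75909423828125, 7.5682525634765625), (81.83836364746094, 175.24388122558594), 80.35430145263672)
tape [371.5 213.7  19. ] timer [613.7   1.3  19. ]
(285, 200) [ 315.6   14.4 1285.4]
(150, 170) [588.2 305.9 111.2]
(50, 120) [724.5 560.6 108.9]
(136, 235) [435.5 368.2   3. ]
(193, 257) [372.6 216.1   1.1]
```

View pics/scene.png

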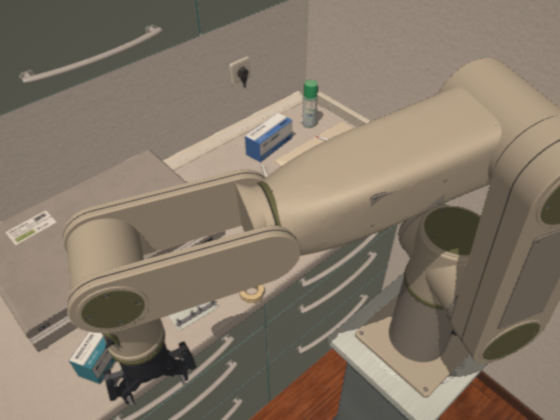

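```bash
cat >> h.py <<'E'
from scipy.spatial.transform import Rotation as Ro
def go(x,y,z,yaw,pos=None,y0=None):
    """totals to type: shift in present tool axes (units), turn about tool z (units)"""
    s=telemetry.sense(); p=np.array(s['tool_pos'] if pos is None else pos); a=s['tcp_rot'][2] if y0 is None else y0
    R=Ro.from_euler('xyz',[180,0,a],degrees=True).as_matrix()
    d=R.T@(np.array([x,y,z])-p)/50; t=-((yaw-a+180)%360-180)/360
    print('shift',d.round(3),'rows',np.ceil(np.hypot(*d[:2])/1.2),'turn',round(t,4),'rows',np.ceil(abs(t)/.029)); return d,t
E
python3 -c "
from h import *
go(465,223.5,180,186.8)"
```

```text
shift [-7.489 -4.89   1.006] rows 8.0 turn -0.0683 rows 3.0
```

```bash
python3 -m jog '[[[-0.936,-0.611,0,0,0,0,0.55],[-0.936,-0.611,0,0,0,0,0.55],[-0.936,-0.611,0,0,0,0,0.55],[-0.936,-0.611,0,0,0,0,0.55],[-0.936,-0.611,0,0,0,0,0.55],[-0.936,-0.611,0,0,0,0,0.55],[-0.936,-0.611,0,0,0,0,0.55],[-0.936,-0.611,0,0,0,0,0.55],[0,0,0.33,0,0,-0.0228,0.55],[0,0,0.33,0,0,-0.0228,0.55],[0,0,0.34,0,0,-0.0227,0.55],[0,0,0,0,0,0,0.55]]]' 40; python3 - <<'E'
from h import *
shot('wrist','w1'); print(telemetry.sense()['tool_pos'],telemetry.sense()['tcp_rot'],camera_params('wrist')['extrinsics'])
E
```

```text
time: 1.6
tool_pos: [463.9, 223.5, 179.3]
tcp_rot: [-179.9, -0.2, -173.3]
ft_force: [0.2, 0.5, 1.2]
finger_gap: 46.7
[464.52605385 223.81602586 180.56900736] [-1.79972045e+02 -1.14531121e-01 -1.73400948e+02] [[-1.15394371e-01  9.57326841e-01  2.64970674e-01  3.97122916e+02]
 [ 9.93319654e-01  1.11334363e-01  3.03434453e-02  2.16688250e+02]
 [-4.51746479e-04  2.66702041e-01 -9.63778925e-01  3.24353425e+02]
 [ 0.00000000e+00  0.00000000e+00  0.00000000e+00  1.00000000e+00]]
```

View pics/w1.png

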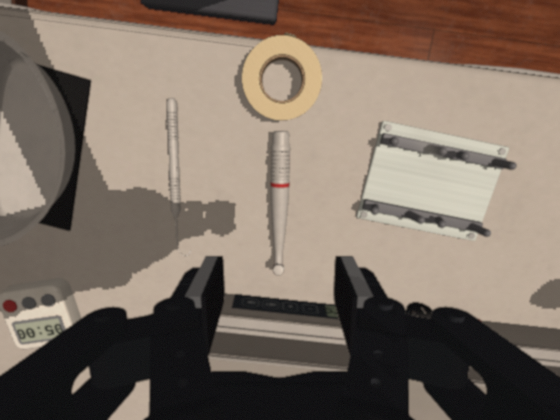

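Wrist view: handpiece tail (282,133), head (279,272); rest plate corners (384,121), (508,148), (474,240), (358,215); probe handle (172,99)–(177,207).

```bash
python3 - <<'E'
from h import *
for n,a,b,z in(('hp',(282,132),(279,273),8),('probe',(171.5,98),(177,207),5)):
    A,B=pt('w1',*a,z),pt('w1',*b,z); d=B-A; print(n,A,B,'mid',(A+B)/2,np.hypot(*d[:2]),np.degrees(np.arctan2(d[1],d[0])))
p=np.array([pt('w1',*q,4) for q in((384,121),(508,148),(474,240),(358,215))]); print(p,p.mean(0))
for i,j in((0,3),(1,2),(0,1),(3,2)):
    d=p[j]-p[i]; print(np.hypot(*d[:2]),np.degrees(np.arctan2(d[1],d[0])))
E
```

```text
hp [414.1 221.4   8. ] [546.4 234.2   8. ] mid [480.25 227.8    8.  ] 132.91775652635727 5.526156095335614
probe [396.9 124.6   5. ] [492.7 133.1   5. ] mid [444.8  128.85   5.  ] 96.17634844388719 5.0703772396895594
[[394.8 308.3   4. ]
 [404.9 421.9   4. ]
 [492.9 414.5   4. ]
 [481.2 300.7   4. ]] [443.45 361.35   4.  ]
86.7336151673617 -5.026967816065029
88.31058826663991 -4.806745522739722
114.0481038860357 84.91928011880103
114.39986888104374 84.12993393827213
```

```bash
python3 -m jog '[[[-0.05,0.027,0.8,0,0,0.0015,0.5],[0,0,0.8,0,0,0,0.5],[0,0,0.8,0,0,0,0.5],[0,0,0.6,0,0,0,0.5],[0,0,0.35,0,0,0,0.5],[0,0,0.15,0,0,0,0.5],[0,0,0,0,0,0,0],[0,0,0,0,0,0,0],[0,0,0,0,0,0,0],[0,0,0,0,0,0,0],[0,0,0,0,0,0,0]]]' 40
```

```text
time: 3.02
tool_pos: [468.7, 226.2, 7.7]
tcp_rot: [180.0, 0.1, -173.8]
ft_force: [-0.6, -1.1, 7.0]
finger_gap: 14.7
```

```bash
python3 -m jog '[[[0,0,-0.1,0,0,0,0],[0,0,-0.3,0,0,0,0],[0,0,-0.6,0,0,0,0],[0,0,-0.6,0,0,0,0],[0,0,-0.6,0,0,0,0],[0,0,0,0,0,0,0],[0,0,0,0,0,0,0]]]' 40; python3 - <<'E'
from h import *
shot('wrist','w2');s=telemetry.sense();print(s['tool_pos'],s['tcp_rot'][2],s['ft_force'],s['finger_gap'])
go(443.3+30*.089,360.5+29.9,s['tool_pos'][2],-5.1+180); go(443.3-30*.089,360.5-29.9,s['tool_pos'][2],-5.1+180)
E
```

```text
time: 3.9
tool_pos: [467.2, 225.6, 116.0]
tcp_rot: [-180.0, -0.0, -173.8]
ft_force: [0.2, -0.2, -0.7]
finger_gap: 14.4
[466.73361366 225.40604728 115.30169665] -173.76021191914583 [-0.14750688 -0.34384921 -1.01745946] 14.620170222055245
shift [0.054 3.325 0.   ] rows 3.0 turn 0.0315 rows 2.0
shift [0.29  2.148 0.   ] rows 2.0 turn 0.0315 rows 2.0
```

View pics/w2.png

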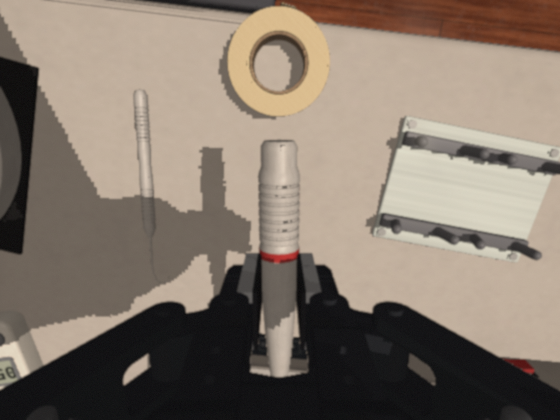

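```bash
python3 -m jog '[[[0.013,0.83,0,0,0,0,0],[0.013,0.83,0,0,0,0,0],[0.014,0.83,0,0,0,0,0],[0.014,0.83,0,0,0,0.0105,0],[0,0,0,0,0,0.0105,0],[0,0,0,0,0,0.0105,0],[0,0,0,0,0,0,0]]]' 40; python3 - <<'E'
from h import *
shot('wrist','w3');s=telemetry.sense();print(s['tool_pos'],s['tcp_rot'],s['ft_force'],s['finger_gap'])
E
```

```text
time: 4.82
tool_pos: [445.8, 390.0, 114.5]
tcp_rot: [-179.9, -0.1, 174.9]
ft_force: [0.7, -0.3, -1.4]
finger_gap: 14.5
[446.03285486 389.89631401 114.8469175 ] [-1.79907549e+02 -1.04865767e-01  1.74985610e+02] [-0.01685514  0.25297026 -0.42793081] 14.573543283738925
```

View pics/w3.png

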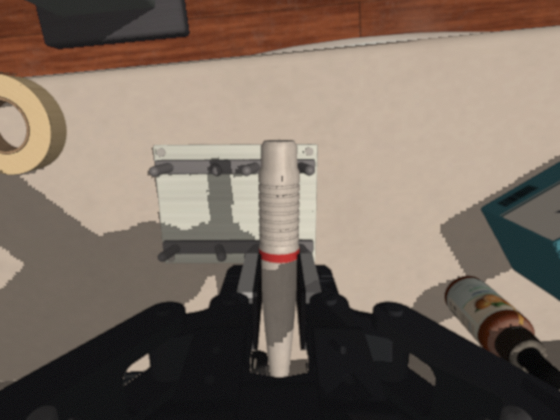

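```bash
python3 - <<'E'
from h import *
for n,q,z in(('postL',(247,170),28),('postR',(308,170),28),('p0',(155,171),28),('p1',(216,171),28),('c0',(153,146),4),('c1',(316,145),4),('lowc1',(314,262),4),('lowc0',(162,263),4),('barTop',(230,160),10),('barBot',(230,173),10),('bar2top',(190,240),10),('bar2bot',(190,254),10),('tail',(279,143),120)): print(n,pt('w3',*q,z))
c=np.array([446.0,389.9]);
E
```

```text
postL [413.3 372.6  28. ]
postR [416.7 412.   28. ]
p0 [408.7 313.   28. ]
p1 [412.2 352.5  28. ]
c0 [394.3 306.1   4. ]
c1 [403.5 420.3   4. ]
lowc1 [492.1 413.5   4. ]
lowc0 [482.8 296.9   4. ]
barTop [408.  359.7  10. ]
barBot [417.1 358.6  10. ]
bar2top [464. 323.  10.]
bar2bot [475.  321.3  10. ]
tail [390.1 395.5 120. ]
```

```bash
python3 -m jog '[[[0,0,0.6,0,0,0,0],[0,0,0.6,0,0,0,0],[0,0,0.4,0,0,0,0],[0,0,0.2,0,0,0,0],[0,0,0.1,0,0,0,0],[0,0,0.08,0,0,0,0],[0,0,0,0,0,0,0],[0,0,0,0,0,0,0]]]' 40
```

```text
time: 5.88
tool_pos: [447.1, 390.7, 17.9]
tcp_rot: [180.0, 0.0, 174.9]
ft_force: [1.2, 0.1, -0.5]
finger_gap: 14.2
```

```bash
python3 -m jog '[[[0,0,0.03,0,0,0,0],[0,0,0.02,0,0,0,0],[0,0,0,0,0,0,0]]]' 40;  python3 -m jog '[[[0,0,0,0,0,0,0.2],[0,0,0,0,0,0,0.4],[0,0,0,0,0,0,0.4],[0,0,-0.3,0,0,0,0.4],[0,0,-0.8,0,0,0,0.4],[0,0,-1,0,0,0,0.4],[0,0,-0.9,0,0,0,0.4],[0,0,0,0,0,0,0.5]]]' 40; python3 - <<'E'
from h import *
shot('wrist','w4');s=telemetry.sense();print(s['tool_pos'],s['tcp_rot'],s['ft_force'],s['finger_gap'])
go(479.5,-137.5,165,173.8)
E
```

```text
time: 6.25
tool_pos: [447.2, 390.8, 17.5]
tcp_rot: [180.0, 0.0, 174.9]
ft_force: [-8.4, -7.3, 20.1]
finger_gap: 14.2
time: 7.25
tool_pos: [449.6, 392.5, 171.6]
tcp_rot: [179.6, 0.4, 174.9]
ft_force: [1.2, 0.6, -1.3]
finger_gap: 42.5
[448.29973014 391.55142973 168.46765461] [179.77692263   0.2526266  174.9007525 ] [0.16641764 0.03718516 0.03692416] 42.67345850265583
shift [ -1.562 -10.484   0.069] rows 9.0 turn 0.0031 rows 1.0
```

View pics/w4.png

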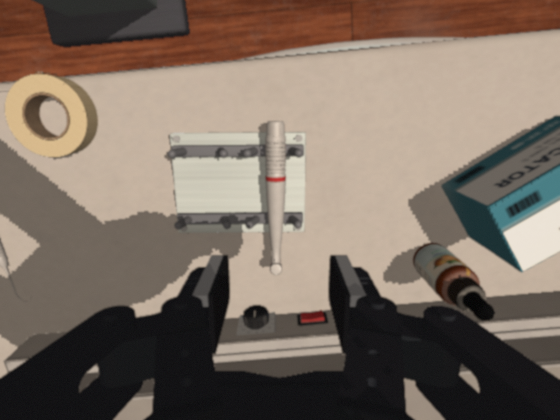

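The first handpiece lies along the right bay on both bars (tail (276,125), head (277,270)). Now the second one.

```bash
python3 -m jog '[[[-0.142,-0.953,0,0,0,0,0.5],[-0.142,-0.953,0,0,0,0,0.5],[-0.142,-0.953,0,0,0,0,0.5],[-0.142,-0.953,0,0,0,0,0.5],[-0.142,-0.953,0,0,0,0,0.5],[-0.142,-0.953,0,0,0,0,0.5],[-0.142,-0.953,0,0,0,0,0.5],[-0.142,-0.953,0,0,0,0,0.5],[-0.142,-0.953,0,0,0,0,0.5],[-0.142,-0.953,0,0,0,0,0.5],[-0.142,-0.953,0,0,0,0.003,0.5],[0,0,0,0,0,0,0.5]]]' 40; python3 - <<'E'
from h import *
shot('wrist','w5');s=telemetry.sense();print(s['tool_pos'],s['tcp_rot'],s['ft_force'],s['finger_gap'])
E
```

```text
time: 8.8
tool_pos: [477.0, -141.2, 163.6]
tcp_rot: [-180.0, -0.1, 173.6]
ft_force: [-0.6, -0.1, -0.5]
finger_gap: 42.7
[ 476.98187246 -139.4888036   163.53327831] [ 1.79954926e+02 -1.37465619e-01  1.73652898e+02] [-0.56051284  0.33069333  0.00577095] 42.93872010988881
```

View pics/w5.png

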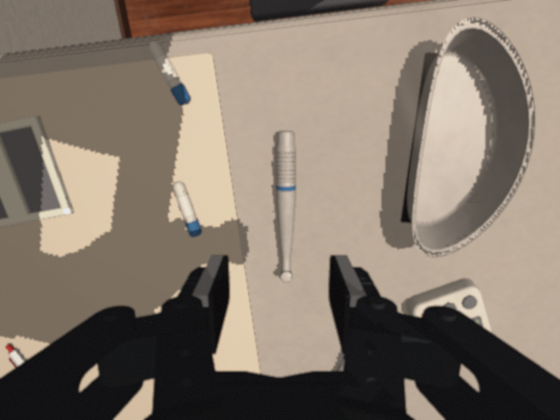

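Handpiece tail (286,130), head (286,281); vials (179,183)–(196,234) and (156,45)–(183,102); dish at the right.

```bash
python3 - <<'E'
from h import *
def L(n,a,b,z):
    A,B=pt('w5',*a,z),pt('w5',*b,z); d=B-A; print(n,A,B,'mid',(A+B)/2,np.hypot(*d[:2]),np.degrees(np.arctan2(d[1],d[0]))); return (A+B)/2,d/np.hypot(*d[:2])
m,d=L('hp',(286,129),(286.5,281),8); g=m-13*d; print(g)
L('v1',(179,183),(196,234),8);L('v2',(155,45),(183,102),8)
go(g[0],g[1],6,np.degrees(np.arctan2(d[1],d[0]))+180)
# dish rim from depth
a=np.load('pics/w5.npz');K,E=a['K'],a['E'];D=a['d'];v,u=np.mgrid[0:270,380:560]
w=((np.stack([(u-K[0,2])/K[0,0],(v-K[1,2])/K[1,1],np.ones(u.shape)],-1)*D[0:270,380:560,None])@E[:3,:3].T+E[:3,3]).reshape(-1,3)
w=w[(w[:,2]>30)&(w[:,2]<45)]; print(len(w),cv2.minAreaRect(w[:,:2].astype(np.float32)))
f=[pt('w5',*q) for q in((470,100),(460,150),(450,200),(480,130))]; print(f)
E
```

```text
hp [ 424.1 -126.9    8. ] [ 559.5 -140.7    8. ] mid [ 491.8 -133.8    8. ] 136.10143276248047 -5.81950441642359
[ 478.86699875 -132.48186546    8.        ]
v1 [ 458.6 -222.     8. ] [ 505.4 -215.5    8. ] mid [ 482.   -218.75    8.  ] 47.2492327980042 7.907162702958464
v2 [ 350.2 -220.5    8. ] [ 394.  -206.7    8. ] mid [ 372.1 -213.6    8. ] 45.9225434835659 17.487997376148556
shift [-0.022  0.143  3.151] rows 1.0 turn -0.0015 rows 1.0
5947 ((452.2043762207031, 11.481193542480469), (83.27793884277344, 175.0706787109375), 81.85516357421875)
[array([417.8,  23. ,   5.6]), array([457.3,  16.1,   5.3]), array([499.6,   8.1,   6. ]), array([442.6,  32. ,   5.3])]
```

```bash
python3 -m jog '[[[-0.03,0.1,0.8,0,0,-0.001,0.5],[0,0,0.8,0,0,0,0.5],[0,0,0.8,0,0,0,0.5],[0,0,0.5,0,0,0,0.5],[0,0,0.15,0,0,0,0.5],[0,0,0.08,0,0,0,0.5],[0,0,0,0,0,0,0],[0,0,0,0,0,0,0],[0,0,0,0,0,0,0],[0,0,0,0,0,0,0],[0,0,0,0,0,0,0]]]' 40;python3 -m jog '[[[0,0,-0.1,0,0,0,0],[0,0,-0.3,0,0,0,0],[0,0,-0.7,0,0,0,0],[0,0,-0.9,0,0,0,0],[0,0,-0.6,0,0,0,0],[0,0,0,0,0,0,0],[0,0,0,0,0,0,0]]]' 40; python3 - <<'E'
from h import *
s=telemetry.sense();print(s['tool_pos'],s['tcp_rot'],s['ft_force'],s['finger_gap'])
go(442.5,330,s['tool_pos'][2],-5.1+180)
E
```

```text
time: 10.22
tool_pos: [481.1, -134.1, 9.6]
tcp_rot: [-180.0, 0.1, 174.2]
ft_force: [-1.1, 1.0, 5.9]
finger_gap: 14.3
time: 11.1
tool_pos: [479.5, -133.6, 137.8]
tcp_rot: [180.0, -0.0, 174.2]
ft_force: [-0.7, 1.1, -1.6]
finger_gap: 14.3
[ 479.54863517 -133.61198797  137.78660148] [ 1.79991463e+02 -3.63122154e-02  1.74179864e+02] [-0.71178234  1.08850732 -1.62781009] 14.274892454425121
shift [1.677 9.149 0.   ] rows 8.0 turn -0.002 rows 1.0
```

```bash
python3 -m jog '[[[0.171,0.915,0,0,0,0,0],[0.171,0.915,0,0,0,0,0],[0.171,0.915,0,0,0,0,0],[0.171,0.915,0,0,0,0,0],[0.171,0.915,0,0,0,0,0],[0.171,0.915,0,0,0,0,0],[0.171,0.915,0,0,0,0,0],[0.171,0.915,0,0,0,0,0],[0.171,0.915,0,0,0,0,0],[0.171,0.915,0,0,0,-0.002,0],[0,0,0,0,0,0,0],[0,0,0,0,0,0,0]]]' 40;python3 - <<'E'
from h import *
s=telemetry.sense();print(s['tool_pos'],s['tcp_rot'],s['ft_force'],s['finger_gap'])
go(440.7,330,18,-5.1+180)
E
```

```text
time: 12.6
tool_pos: [440.3, 329.3, 136.5]
tcp_rot: [-179.9, -0.1, 174.9]
ft_force: [0.6, -0.2, -1.3]
finger_gap: 13.9
[440.2908678  329.2867253  136.46777745] [-1.79868092e+02 -1.42252758e-01  1.74937036e+02] [ 0.58591625 -0.17114232 -1.33887412] 13.940722062045646
shift [-0.007  0.015  2.369] rows 1.0 turn 0.0001 rows 1.0
```

```bash
python3 -m jog '[[[0,0.01,0.8,0,0,0,0],[0,0,0.7,0,0,0,0],[0,0,0.4,0,0,0,0],[0,0,0.2,0,0,0,0],[0,0,0.15,0,0,0,0],[0,0,0.08,0,0,0,0],[0,0,0,0,0,0,0],[0,0,0,0,0,0,0]]]' 40;python3 -m jog '[[[0,0,0.02,0,0,0,0],[0,0,0,0,0,0,0]]]'
```

```text
time: 13.6
tool_pos: [441.9, 330.8, 22.5]
tcp_rot: [180.0, 0.1, 174.9]
ft_force: [0.2, 0.6, -1.9]
finger_gap: 14.6
time: 13.85
tool_pos: [441.4, 330.6, 20.9]
tcp_rot: [180.0, 0.0, 174.9]
ft_force: [-0.0, 0.0, -0.4]
finger_gap: 14.4
```

```bash
python3 -m jog '[[[0,0,0.03,0,0,0,0],[0,0,0.02,0,0,0,0],[0,0,0,0,0,0,0]]]' 40
```

```text
time: 14.22
tool_pos: [441.6, 330.7, 19.6]
tcp_rot: [180.0, 0.0, 174.9]
ft_force: [-5.1, -2.8, 12.5]
finger_gap: 14.4
```

```bash
python3 -m jog '[[[0,0,0,0,0,0,0.2],[0,0,0,0,0,0,0.4],[0,0,0,0,0,0,0.4],[0,0,-0.3,0,0,0,0.4],[0,0,-0.8,0,0,0,0.4],[0,0,-1,0,0,0,0.4],[0,0,-0.9,0,0,0,0.4],[0,0,0,0,0,0,0.5]]]' 25; python3 - <<'E'
from h import *
shot('wrist','w6');s=telemetry.sense();print(s['tool_pos'],s['tcp_rot'],s['ft_force'],s['finger_gap'])
go(482,-220.5,150,188)
E
```

```text
time: 15.22
tool_pos: [444.3, 332.3, 174.8]
tcp_rot: [179.7, 0.5, 174.9]
ft_force: [0.5, 0.1, -0.5]
finger_gap: 42.7
[442.94803546 331.50304402 171.82742459] [179.80095879   0.26867983 174.90079649] [-0.42103267 -0.26070549 -0.38377046] 42.86641785992217
shift [ -1.759 -10.927   0.437] rows 10.0 turn -0.0364 rows 2.0
```

View pics/w6.png

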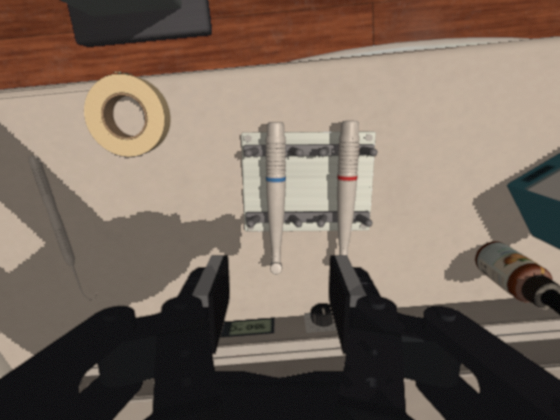

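Both handpieces lie on both bars in their bays ((276,125)–(277,268), (348,123)–(344,255)). On to the vials.

```bash
python3 -m jog '[[[-0.16,-0.994,0.04,0,0,0,0.5],[-0.16,-0.994,0.04,0,0,0,0.5],[-0.16,-0.994,0.04,0,0,0,0.5],[-0.16,-0.994,0.04,0,0,0,0.5],[-0.16,-0.993,0.04,0,0,0,0.5],[-0.16,-0.993,0.04,0,0,0,0.5],[-0.16,-0.993,0.04,0,0,0,0.5],[-0.16,-0.993,0.04,0,0,0,0.5],[-0.16,-0.993,0.04,0,0,0,0.5],[-0.16,-0.993,0.04,0,0,0,0.5],[-0.16,-0.993,0.04,0,0,-0.018,0.5],[0,0,0,0,0,-0.0184,0.5]]]' 25; python3 -m jog '[[[0,0,0,0,0,0,0.5]]]'; python3 - <<'E'
from h import *
shot('wrist','w7');s=telemetry.sense();print(s['tool_pos'],s['tcp_rot'],s['ft_force'],s['finger_gap'])
E
```

```text
time: 16.77
tool_pos: [479.2, -224.3, 144.8]
tcp_rot: [180.0, -0.1, -172.0]
ft_force: [0.6, 0.5, -0.1]
finger_gap: 42.8
time: 16.9
tool_pos: [479.5, -221.5, 144.9]
tcp_rot: [179.9, -0.1, -172.1]
ft_force: [0.3, 0.1, -0.6]
finger_gap: 43.2
[ 479.69194884 -221.01938774  145.1543968 ] [ 1.79913347e+02 -9.50389798e-02 -1.72157790e+02] [-0.28171281  1.09490313  0.48207447] 43.00650871317219
```

View pics/w7.png

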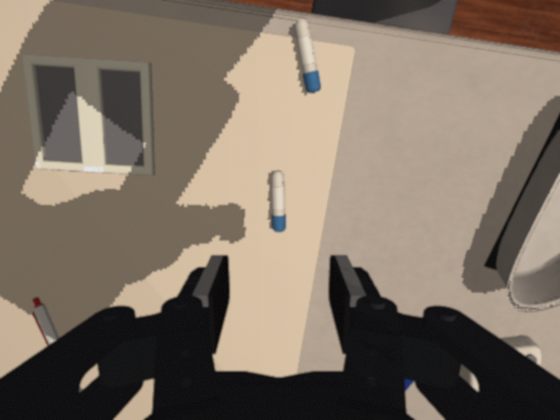

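Vial 1 at (278,171)–(279,231), vial 2 at (301,21)–(315,92); tray corners (26,57), (149,63), (153,174), (35,170); pockets centred near (63,116) and (123,119).

```bash
python3 - <<'E'
from h import *
f='w7'
for n,a,b in(('v1',(278,170),(279,231)),('v2',(301,20),(315,93))):
    A,B=pt(f,*a,8),pt(f,*b,8); d=B-A; print(n,'mid',(A+B)/2,np.hypot(*d[:2]),np.degrees(np.arctan2(d[1],d[0])))
p=np.array([pt(f,*q,8) for q in((26,57),(149,63),(153,174),(35,170))]); print(p,p.mean(0))
for i,j in((0,3),(1,2),(0,1),(3,2)):
    d=p[j]-p[i]; print(np.hypot(*d[:2]),np.degrees(np.arctan2(d[1],d[0])))
E
```

```text
v1 mid [ 482.   -220.05    8.  ] 50.78710466250271 8.720430626779303
v2 mid [ 372.15 -213.45    8.  ] 50.57370858459958 20.728422652208483
[[ 400.  -416.8    8. ]
 [ 391.8 -328.     8. ]
 [ 473.6 -321.5    8. ]
 [ 483.1 -413.9    8. ]] [ 437.125 -370.05     8.   ]
83.15058628777072 1.9986806024902728
82.0578454506332 4.543296696508007
89.177799928009 95.27586447860135
92.88708198667884 95.87017389971716
```

```bash
python3 -m jog '[[[-0.048,0.008,0.8,0,0,-0.002,0.5],[0,0,0.8,0,0,0,0.5],[0,0,0.6,0,0,0,0.4],[0,0,0.35,0,0,0,0.4],[0,0,0.17,0,0,0,0.4],[0,0,0.08,0,0,0,0.4],[0,0,0,0,0,0,0.4],[0,0,0,0,0,0,0],[0,0,0,0,0,0,0],[0,0,0,0,0,0,0],[0,0,0,0,0,0,0]]]' 25;python3 -m jog '[[[0,0,-0.1,0,0,0,0],[0,0,-0.3,0,0,0,0],[0,0,-0.6,0,0,0,0],[0,0,-0.6,0,0,0,0],[0,0,0,0,0,0,0],[0,0,0,0,0,0,0]]]' 25; python3 - <<'E'
from h import *
s=telemetry.sense();print(s['tool_pos'],s['tcp_rot'],s['ft_force'],s['finger_gap'])
u=np.array([-np.sin(np.radians(4.7)),np.cos(np.radians(4.7))])
for k in(-24,24):
  c=np.array([437,-371])+k*u; print(c); go(c[0],c[1],s['tool_pos'][2],184.7)
E
```

```text
time: 18.32
tool_pos: [483.5, -221.2, 7.3]
tcp_rot: [-179.9, 0.1, -171.3]
ft_force: [0.0, -0.1, 5.6]
finger_gap: 9.6
time: 19.08
tool_pos: [482.7, -220.7, 86.4]
tcp_rot: [-180.0, 0.0, -171.3]
ft_force: [-0.1, 0.1, -0.6]
finger_gap: 9.5
[ 482.69606751 -220.67057259   86.3783879 ] [-1.79995916e+02  6.97528798e-03 -1.71274962e+02] [-0.12288075  0.10725932 -0.60352279] 9.54465000559479
[ 438.96652421 -394.91929728]
shift [ 1.393 -3.312 -0.   ] rows 3.0 turn 0.0112 rows 1.0
[ 435.03347579 -347.08070272]
shift [ 1.326 -2.354 -0.   ] rows 3.0 turn 0.0112 rows 1.0
```

```bash
python3 -m jog '[[[0.348,-0.828,0,0,0,0,0],[0.348,-0.828,0,0,0,0,0],[0.348,-0.828,0,0,0,0,0],[0.349,-0.828,0,0,0,0.0056,0],[0,0,0,0,0,0.0056,0],[0,0,0,0,0,0,0],[0,0,0,0,0,0,0]]]' 25; python3 - <<'E'
from h import *
s=telemetry.sense();print(s['tool_pos'],s['tcp_rot'],s['ft_force'],s['finger_gap'])
go(439,-395,9.5,184.7); shot('wrist','w8')
E
```

```text
time: 19.95
tool_pos: [439.1, -393.6, 85.6]
tcp_rot: [179.9, -0.0, -175.2]
ft_force: [1.0, 0.3, 0.1]
finger_gap: 9.9
[ 439.14716324 -393.56658804   85.58871545] [ 1.79924816e+02 -4.20764104e-02 -1.75204994e+02] [0.98009998 0.31996362 0.0963935 ] 9.872547013109491
shift [ 0.005 -0.028  1.522] rows 1.0 turn 0.0003 rows 1.0
```

View pics/w8.png

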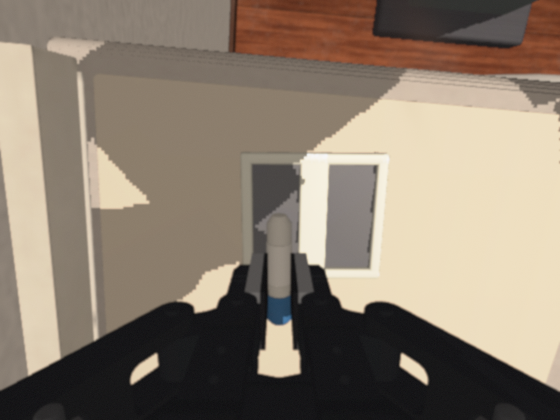

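```bash
python3 - <<'E'
from h import *
f='w8'
p=np.array([pt(f,*q,8) for q in((242,153),(388,154),(378,277),(246,276))]); print(p,p.mean(0))
for i,j in((0,3),(1,2),(0,1),(3,2)):
    d=p[j]-p[i]; print(np.hypot(*d[:2]),np.degrees(np.arctan2(d[1],d[0])))
print((pt(f,251,165,4)+pt(f,300,165,4))/2,(pt(f,330,165,4)+pt(f,377,165,4))/2)
E
```

```text
[[ 398.4 -419.1    8. ]
 [ 391.4 -329.5    8. ]
 [ 474.  -322.5    8. ]
 [ 480.8 -411.7    8. ]] [ 436.15 -370.7     8.  ]
82.73161427169185 5.131728364244605
82.8960795212898 4.844000375080678
89.87302153594261 94.46715906138927
89.45881734071828 94.35940784434483
[ 404.6  -397.95    4.  ] [ 400.45 -348.9     4.  ]
```

```bash
python3 -m jog '[[[0.02,-0.02,0.6,0,0,0,0],[0,0,0.5,0,0,0,0],[0,0,0.25,0,0,0,0],[0,0,0.12,0,0,0,0],[0,0,0.05,0,0,0,0],[0,0,0,0,0,0,0],[0,0,0,0,0,0,0],[0,0,0,0,0,0,0]]]' 25
```

```text
time: 21.0
tool_pos: [438.4, -396.4, 10.8]
tcp_rot: [-180.0, 0.0, -175.3]
ft_force: [0.0, -0.2, -0.3]
finger_gap: 9.5
```

```bash
python3 -m jog '[[[0,0.02,0.02,0,0,0,0],[0,0,0.02,0,0,0,0],[0,0,0,0,0,0,0]]]' 25
```

```text
time: 21.38
tool_pos: [438.2, -395.1, 9.1]
tcp_rot: [-180.0, 0.0, -175.3]
ft_force: [-3.7, 2.9, 7.7]
finger_gap: 9.5
```

```bash
python3 -m jog '[[[0,0,0,0,0,0,0.15],[0,0,0,0,0,0,0.28],[0,0,0,0,0,0,0.28],[0,0,-0.3,0,0,0,0.28],[0,0,-0.7,0,0,0,0.4],[0,0,-0.9,0,0,0,0.4],[0,0,0,0,0,0,0.5],[0,0,0,0,0,0,0.5]]]' 25; python3 - <<'E'
from h import *
shot('wrist','w9');s=telemetry.sense();print(s['tool_pos'],s['tcp_rot'],s['ft_force'],s['finger_gap'])
go(372.3,-214.5,90,199.5)
E
```

```text
time: 22.38
tool_pos: [438.2, -395.2, 104.0]
tcp_rot: [-180.0, 0.0, -175.3]
ft_force: [-0.5, -0.7, -0.5]
finger_gap: 42.5
[ 437.69919528 -394.65184388  102.80953431] [ 1.79955656e+02 -3.50818877e-02 -1.75306838e+02] [-0.44249491  0.25443112 -0.50870968] 42.99975271861032
shift [1.009 3.698 0.256] rows 4.0 turn -0.0411 rows 2.0
```

View pics/w9.png

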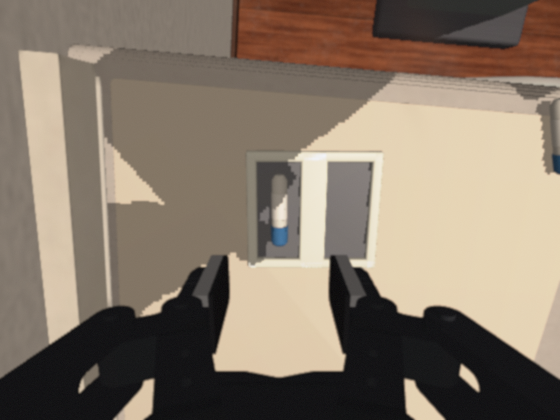

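Vial 1 lies lengthwise within the left pocket ((280,176)–(280,246)). Next vial 2.

```bash
python3 -m jog '[[[0.252,0.925,0.05,0,0,0,0.5],[0.252,0.925,0.05,0,0,0,0.5],[0.252,0.925,0.05,0,0,0,0.5],[0.252,0.925,0.05,0,0,-0.0205,0.5],[0,0,0,0,0,-0.0206,0.5],[0,0,0,0,0,0,0.5],[0,0,0,0,0,0,0.5]]]' 25; python3 - <<'E'
from h import *
shot('wrist','w10');s=telemetry.sense();print(s['tool_pos'],s['tcp_rot'],s['joint_pos'],s['finger_gap'])
E
```

```text
time: 23.3
tool_pos: [372.6, -215.0, 92.9]
tcp_rot: [180.0, -0.0, -160.7]
ft_force: [0.2, -0.3, -0.9]
finger_gap: 42.9
[ 372.66503544 -215.10736169   93.01435866] [ 1.79970705e+02 -2.27915884e-02 -1.60675523e+02] [-3.68256728e+01 -1.31849016e+01  1.20067160e+02 -2.72788034e-03
  7.31547657e+01 -1.46149353e+02] 42.81713787471474
```

View pics/w10.png

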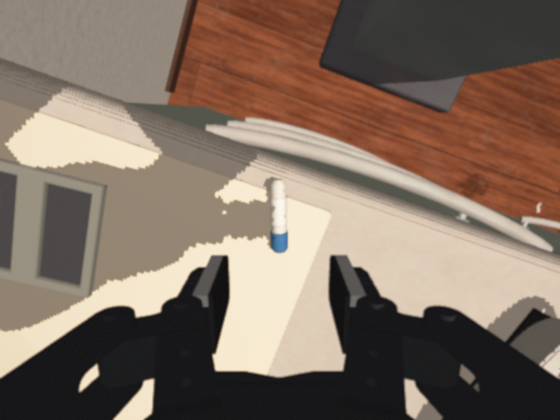

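Vial 2 is centred between the jaws ((278,180)–(280,252)) and aligned.

```bash
python3 -m jog '[[[0,0,0.6,0,0,0,0.5],[0,0,0.6,0,0,0,0.4],[0,0,0.3,0,0,0,0.4],[0,0,0.15,0,0,0,0.4],[0,0,0.08,0,0,0,0.4],[0,0,0,0,0,0,0.4],[0,0,0,0,0,0,0],[0,0,0,0,0,0,0],[0,0,0,0,0,0,0],[0,0,0,0,0,0,0]]]' 25;python3 -m jog '[[[0,0,-0.1,0,0,0,0],[0,0,-0.3,0,0,0,0],[0,0,-0.6,0,0,0,0],[0,0,-0.6,0,0,0,0],[0,0,0,0,0,0,0],[0,0,0,0,0,0,0]]]' 25; python3 - <<'E'
from h import *
s=telemetry.sense();print(s['tool_pos'],s['tcp_rot'],s['ft_force'],s['finger_gap'])
u=np.array([-np.sin(np.radians(4.7)),np.cos(np.radians(4.7))])
c=np.array([436.3,-370.7])+24*u; print(c); go(c[0],c[1],s['tool_pos'][2],184.7)
E
```

```text
time: 24.6
tool_pos: [373.3, -215.2, 7.6]
tcp_rot: [-179.9, 0.0, -160.5]
ft_force: [-1.6, 1.4, 7.1]
finger_gap: 9.6
time: 25.35
tool_pos: [372.7, -214.8, 86.9]
tcp_rot: [-180.0, 0.0, -160.5]
ft_force: [-0.2, 0.3, 0.3]
finger_gap: 9.4
[ 372.65289026 -214.75681871   86.89267617] [-1.79983465e+02  9.56187444e-03 -1.60509070e+02] [-0.23036384  0.27492477  0.33707788] 9.41209187514557
[ 434.33347579 -346.78070272]
shift [-0.282 -2.901 -0.   ] rows 3.0 turn 0.0411 rows 2.0
```

```bash
python3 -m jog '[[[-0.094,-0.967,0,0,0,0,0],[-0.094,-0.967,0,0,0,0,0],[-0.094,-0.967,0,0,0,0.0137,0],[0,0,0,0,0,0.0137,0],[0,0,0,0,0,0.0137,0],[0,0,0,0,0,0,0],[0,0,0.6,0,0,0,0],[0,0,0.5,0,0,0,0],[0,0,0.25,0,0,0,0],[0,0,0.12,0,0,0,0],[0,0,0.04,0,0,0,0],[0,0,0,0,0,0,0]]]' 25;python3 -m jog '[[[0,0,0.01,0,0,0,0],[0,0,0,0,0,0,0]]]' 25
```

```text
time: 26.85
tool_pos: [434.9, -347.3, 12.1]
tcp_rot: [-179.9, 0.0, -175.3]
ft_force: [0.2, -0.1, 1.1]
finger_gap: 9.4
time: 27.1
tool_pos: [434.7, -347.1, 11.3]
tcp_rot: [-180.0, 0.0, -175.3]
ft_force: [0.0, 0.0, -0.6]
finger_gap: 9.7
```

```bash
python3 -m jog '[[[0,0,0.02,0,0,0,0],[0,0,0.02,0,0,0,0],[0,0,0,0,0,0,0]]]' 25
```

```text
time: 27.48
tool_pos: [434.5, -347.0, 9.5]
tcp_rot: [-180.0, 0.0, -175.3]
ft_force: [-3.1, 2.5, 6.6]
finger_gap: 9.4
```

```bash
python3 -m jog '[[[0,0,0,0,0,0,0.15],[0,0,0,0,0,0,0.28],[0,0,0,0,0,0,0.28],[0,0,-0.3,0,0,0,0.28],[0,0,-0.7,0,0,0,0.4],[0,0,-1,0,0,0,0.4],[0,0,-1,0,0,0,0.4],[0,0,0,0,0,0,0.3],[0,0,0,0,0,0,0.3]]]' 25; python3 - <<'E'
from h import *
shot('wrist','w11');s=telemetry.sense();print(s['tool_pos'],s['tcp_rot'],s['ft_force'],s['finger_gap'])
go(475,10,190,175)
E
```

```text
time: 28.6
tool_pos: [434.5, -347.0, 159.5]
tcp_rot: [-180.0, 0.0, -175.3]
ft_force: [-0.4, -0.0, -0.7]
finger_gap: 25.7
[ 433.98802962 -346.46393031  158.28600941] [ 1.79957232e+02 -3.79342921e-02 -1.75307765e+02] [-0.60362184  0.60617418 -0.79352132] 25.9428669280945
shift [-1.401  7.038 -0.634] rows 6.0 turn 0.0269 rows 1.0
```

```bash
python3 -m jog '[[[-0.175,0.88,-0.08,0,0,0,0.3],[-0.175,0.88,-0.08,0,0,0,0.3],[-0.175,0.88,-0.08,0,0,0,0.3],[-0.175,0.88,-0.08,0,0,0,0.3],[-0.175,0.88,-0.08,0,0,0,0.3],[-0.175,0.88,-0.08,0,0,0,0.3],[-0.175,0.88,-0.08,0,0,0,0.3],[-0.175,0.88,-0.08,0,0,0.0135,0.3],[0,0,0,0,0,0.0134,0.3],[0,0,0,0,0,0,0.3]]]' 25; python3 - <<'E'
from h import *
shot('wrist','w12');s=telemetry.sense();print(s['tool_pos'],s['tcp_rot'],s['finger_gap'])
go(449,127.5,110,185.4)
a=np.load('pics/w12.npz');K,E=a['K'],a['E'];D=a['d'];v,u=np.mgrid[0:420,0:560]
W=((np.stack([(u-K[0,2])/K[0,0],(v-K[1,2])/K[1,1],np.ones(u.shape)],-1)*D[...,None])@E[:3,:3].T+E[:3,3]).reshape(-1,3)
W=W[(D.ravel()>0)&(W[:,0]>340)&(W[:,0]<560)&(abs(W[:,1]-10)<70)]
for lo,hi in((30,45),(25,60)):
    w=W[(W[:,2]>lo)&(W[:,2]<hi)]; print(len(w),cv2.minAreaRect(w[:,:2].astype(np.float32)),w.min(0),w.max(0))
th=np.radians(-8.5); ax=np.array([np.cos(th),np.sin(th)]); n=np.array([-np.sin(th),np.cos(th)]); c=np.array([453.3,9.7])
t=(W[:,:2]-c)@ax; q=(W[:,:2]-c)@n
for t0 in range(-80,90,20):
    print(t0,end=': ')
    for q0 in range(-42,48,6):
        m=(abs(t-t0)<5)&(abs(q-q0)<3); print(int(np.median(W[m,2])) if m.sum()>3 else '--',end=' ')
    print()
crop('w11',0,0,560,420,1,'x')
i=np.hstack([cv2.resize(cv2.imread(f'pics/{k}.png'),(400,300)) for k in('w11','w12')]); cv2.imwrite('pics/m.png',i)
E
```

```text
time: 29.9
tool_pos: [474.4, 10.3, 189.3]
tcp_rot: [-180.0, -0.2, 175.1]
ft_force: [0.4, -1.6, -0.1]
finger_gap: 25.3
[474.53327207   9.80146889 189.45755149] [-1.79993307e+02 -1.42920524e-01  1.75132610e+02] 25.46114099109281
shift [0.709 2.302 1.589] rows 3.0 turn -0.0285 rows 1.0
3890 ((452.8424072265625, 9.041313171386719), (82.68867492675781, 174.6741180419922), 80.74684143066406) [363.4118047  -38.79753165  30.00035766] [536.92582644  50.70353707  40.73928329]
4766 ((452.8424072265625, 9.041313171386719), (82.68867492675781, 174.6741180419922), 80.74684143066406) [363.4118047  -38.79753165  25.00120173] [536.92582644  50.70353707  40.73928329]
-80: 1 37 38 36 33 36 38 38 1 1 1 1 1 1 1 
-60: 1 34 9 6 5 5 5 6 10 27 38 5 5 1 1 
-40: 38 22 5 5 6 5 5 6 6 5 6 23 38 1 1 
-20: 38 17 5 5 5 5 5 5 6 5 5 6 16 37 1 
0: 37 14 6 5 276 276 278 5 6 276 272 269 8 33 241 
20: 267 256 245 236 207 227 191 6 5 5 224 6 20 245 247 
40: 38 20 6 5 6 6 6 6 6 5 8 26 38 -- 1 
60: 38 29 7 5 5 6 5 8 17 29 38 38 5 1 1 
80: 1 38 35 29 32 36 37 38 38 -- 1 1 1 1 1
```

View pics/m.png

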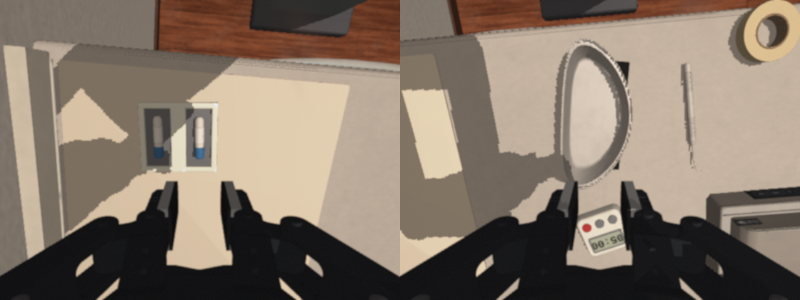

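Both vials are in their pockets; the dish is empty and the probe is at the right. Locating the probe once more, then moving over it.

```bash
python3 -m jog '[[[0.236,0.767,0.4,0,0,0,0.3],[0.236,0.767,0.4,0,0,0,0.3],[0.237,0.768,0.4,0,0,-0.0142,0.3],[0,0,0.39,0,0,-0.0143,0.3],[0,0,0,0,0,0,0.3],[0,0,0,0,0,0,0.3]]]' 25; python3 - <<'E'
from h import *
shot('wrist','w13');s=telemetry.sense();print(s['tool_pos'],s['tcp_rot'],s['finger_gap'])
A,B=pt('w12',401,89,5),pt('w12',406,190,5);d=B-A;print(A,np.degrees(np.arctan2(d[1],d[0])))
E
```

```text
time: 30.7
tool_pos: [450.4, 126.8, 111.7]
tcp_rot: [-180.0, 0.0, -174.9]
ft_force: [-0.1, -0.1, 0.8]
finger_gap: 25.4
[450.77900438 126.81335082 112.15020393] [ 1.79997253e+02  5.88611978e-02 -1.74872716e+02] 25.673159595876704
[397.2 123.7   5. ] 3.284895612453805
```

View pics/w13.png

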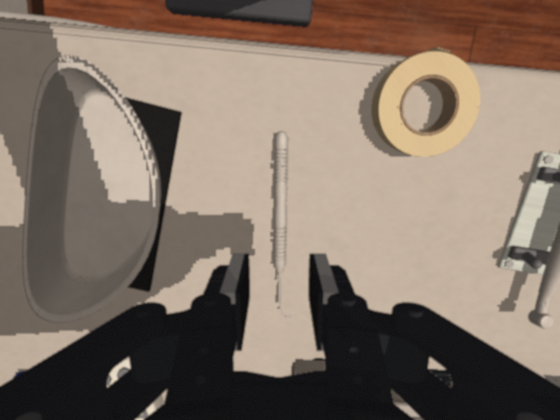

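Probe handle (282,132)–(280,270), centred between the jaws and parallel to them; its tip bends to the right.

```bash
python3 - <<'E'
from h import *
A,B=pt('w13',281.5,132,5),pt('w13',279.5,270,5);d=B-A;print(A,B,(A+B)/2,np.hypot(*d[:2]),np.degrees(np.arctan2(d[1],d[0])))
E
python3 -m jog '[[[0.02,0.01,0.7,0,0,0,0.3],[0,0,0.7,0,0,0,0.3],[0,0,0.4,0,0,0,0.3],[0,0,0.2,0,0,0,0.3],[0,0,0.08,0,0,0,0.3],[0,0,0.04,0,0,0,0.3],[0,0,0,0,0,0,0.3],[0,0,0,0,0,0,0.3]]]' 25
```

```text
[397.  124.5   5. ] [499.8 132.4   5. ] [448.4  128.45   5.  ] 103.10310373601759 4.394443227538316
time: 31.75
tool_pos: [449.5, 127.9, 5.9]
tcp_rot: [180.0, 0.1, -174.7]
ft_force: [-0.6, -0.2, 0.5]
finger_gap: 25.5
```

```bash
python3 -m jog '[[[0.01,0,0.03,0,0,0,0.3],[0,0,0,0,0,0,0.3],[0,0,0,0,0,0,0],[0,0,0,0,0,0,0],[0,0,0,0,0,0,0],[0,0,0,0,0,0,0]]]' 30;python3 -m jog '[[[0,0,-0.1,0,0,0,0],[0,0,-0.3,0,0,0,0],[0,0,-0.6,0,0,0,0],[0,0,-0.6,0,0,0,0],[0,0,-0.2,0,0,0,0],[0,0,0,0,0,0,0],[0,0,0,0,0,0,0]]]' 30; python3 - <<'E'
from h import *
s=telemetry.sense();print(s['tool_pos'],s['tcp_rot'],s['ft_force'],s['finger_gap'])
go(441,4.8,s['tool_pos'][2],171)
E
```

```text
time: 32.5
tool_pos: [448.6, 127.8, 3.9]
tcp_rot: [180.0, 0.0, -174.7]
ft_force: [-0.2, -0.1, 0.0]
finger_gap: 7.2
time: 33.38
tool_pos: [447.7, 127.6, 92.6]
tcp_rot: [-180.0, -0.1, -174.7]
ft_force: [0.4, -1.3, -0.5]
finger_gap: 7.0
[447.67652601 127.64328816  92.6125807 ] [-1.79991863e+02 -1.02990762e-01 -1.74731453e+02] [ 0.37352206 -1.30041505 -0.52695131] 7.016985064512632
shift [ 0.359 -2.434 -0.   ] rows 3.0 turn 0.0396 rows 2.0
```

```bash
python3 -m jog '[[[0.12,-0.811,0,0,0,0,0],[0.12,-0.811,0,0,0,0,0],[0.119,-0.812,0,0,0,0.0132,0],[0,0,0,0,0,0.0132,0],[0,0,0,0,0,0.0132,0],[0,0,0,0,0,0,0],[0,0,0,0,0,0,0]]]' 30; python3 - <<'E'
from h import *
s=telemetry.sense();print(s['tool_pos'],s['tcp_rot'],s['ft_force'],s['finger_gap'])
go(441,4.8,14.5,171)
E
```

```text
time: 34.25
tool_pos: [441.3, 5.1, 93.0]
tcp_rot: [-180.0, -0.1, 171.1]
ft_force: [0.0, 0.3, -0.1]
finger_gap: 7.1
[441.29865988   5.11886302  93.03292237] [-1.79995945e+02 -8.02295764e-02  1.71128333e+02] [ 0.03323857  0.34481836 -0.08372105] 7.07126070933154
shift [ 0.005 -0.007  1.571] rows 1.0 turn 0.0004 rows 1.0
```

```bash
python3 -m jog '[[[0,0,0.6,0,0,0,0],[0,0,0.5,0,0,0,0],[0,0,0.25,0,0,0,0],[0,0,0.12,0,0,0,0],[0,0,0.06,0,0,0,0],[0,0,0,0,0,0,0],[0,0,0,0,0,0,0],[0,0,0,0,0,0,0]]]' 30;python3 -m jog '[[[0,0,0.02,0,0,0,0],[0,0,0,0,0,0,0]]]' 30
```

```text
time: 35.25
tool_pos: [442.2, 4.9, 17.8]
tcp_rot: [180.0, 0.1, 171.0]
ft_force: [0.2, 0.2, -0.5]
finger_gap: 7.4
time: 35.5
tool_pos: [441.8, 5.0, 16.3]
tcp_rot: [180.0, -0.0, 171.0]
ft_force: [-0.5, -0.0, -0.1]
finger_gap: 7.5
```

```bash
python3 -m jog '[[[0,0,0.02,0,0,0,0],[0,0,0.02,0,0,0,0],[0,0,0,0,0,0,0]]]' 30;python3 -m jog '[[[0,0,0.015,0,0,0,0],[0,0,0,0,0,0,0]]]' 30
```

```text
time: 35.88
tool_pos: [441.7, 5.0, 14.1]
tcp_rot: [-180.0, -0.0, 171.0]
ft_force: [-0.7, -0.1, 0.2]
finger_gap: 7.4
time: 36.12
tool_pos: [441.8, 5.0, 13.5]
tcp_rot: [-180.0, -0.0, 171.0]
ft_force: [-0.0, -0.6, 0.1]
finger_gap: 7.3
```

```bash
python3 -m jog '[[[0,0,0.02,0,0,0,0],[0,0,0.01,0,0,0,0],[0,0,0,0,0,0,0]]]' 30
```

```text
time: 36.5
tool_pos: [442.0, 4.9, 12.1]
tcp_rot: [-180.0, 0.0, 171.0]
ft_force: [0.9, -1.0, 1.1]
finger_gap: 7.2
```

```bash
python3 -m jog '[[[0,0,0,0,0,0,0.12],[0,0,0,0,0,0,0.17],[0,0,0,0,0,0,0.17],[0,0,-0.15,0,0,0,0.17],[0,0,-0.4,0,0,0,0.17],[0,0,-0.8,0,0,0,0.25],[0,0,-1,0,0,0,0.3],[0,0,-1,0,0,0,0.4],[0,0,0,0,0,0,0.4],[0,0,0,0,0,0,0.4]]]' 30; python3 - <<'E'
from h import *
s=telemetry.sense();print(s['tool_pos'],s['ft_force'],s['finger_gap'])
p,d=shot('wrist','w14')
a=np.load('pics/w14.npz');K,E=a['K'],a['E'];D=a['d'];v,u=np.mgrid[0:420,0:560]
W=((np.stack([(u-K[0,2])/K[0,0],(v-K[1,2])/K[1,1],np.ones(u.shape)],-1)*D[...,None])@E[:3,:3].T+E[:3,3]).reshape(-1,3)
c=np.array([452.8,9.]);th=np.radians(-9);ax=np.array([np.cos(th),np.sin(th)]);n=np.array([-ax[1],ax[0]])
ok=(D.ravel()>0)&(W[:,2]<60); t=(W[:,:2]-c)@ax; q=(W[:,:2]-c)@n
for t0 in range(-80,85,10):
    print(t0,end=': ')
    for q0 in range(-40,44,4):
        m=ok&(abs(t-t0)<5)&(abs(q-q0)<2); print(int(np.median(W[m,2])) if m.sum()>3 else '--',end=' ')
    print()
E
```

```text
time: 37.75
tool_pos: [441.7, 5.0, 179.5]
tcp_rot: [180.0, 0.0, 171.0]
ft_force: [0.3, -0.1, -0.2]
finger_gap: 34.1
[441.73382618   4.9833979  179.50981286] [ 0.33731603 -0.05041208 -0.20190465] 34.081498811266385
-80: 0 0 37 37 35 32 33 34 36 36 37 35 0 0 0 0 0 0 0 0 0 
-70: 0 37 35 19 8 6 6 6 8 11 20 29 36 37 3 2 2 3 3 0 0 
-60: 36 36 17 5 4 4 5 5 16 15 5 6 8 22 34 36 4 3 3 2 0 
-50: 36 30 7 4 5 4 5 5 17 16 4 4 4 5 8 23 36 36 3 0 0 
-40: 37 25 5 4 5 4 4 5 16 16 4 5 5 4 4 5 15 32 37 0 0 
-30: 37 22 5 4 4 4 4 5 16 16 4 4 4 4 4 4 5 13 32 37 0 
-20: 37 21 4 4 4 4 5 5 16 15 4 4 4 4 4 4 4 6 19 36 37 
-10: 36 19 4 5 4 4 4 4 15 15 4 5 5 4 4 4 5 4 10 30 36 
0: 36 19 4 4 4 4 4 5 15 15 5 4 4 4 4 4 4 4 9 29 37 
10: 36 17 4 4 4 4 4 4 14 15 5 4 4 4 4 4 4 5 13 31 36 
20: 37 18 4 4 4 4 4 4 14 15 5 4 4 4 4 4 4 7 22 36 37 
30: 36 21 4 4 4 4 4 5 14 14 5 4 4 4 4 4 5 18 33 37 -- 
40: 37 24 5 4 4 4 4 4 5 12 4 4 4 4 4 8 21 34 37 -- -- 
50: 37 28 7 4 4 4 4 4 4 5 4 4 4 7 16 27 36 36 -- -- 0 
60: 36 35 19 7 4 4 4 4 4 5 6 9 19 28 35 36 36 -- -- -- -- 
70: -- 36 34 23 15 11 11 12 16 20 26 31 36 37 37 -- -- 0 0 -- -- 
80: -- -- 36 36 35 34 32 34 36 36 36 36 -- -- -- 0 0 0 0 -- --
```

The depth map shows the probe's handle lengthwise in the dish, level to about 2 mm, from t = -64 to +40 and near the centreline. Last, I'll check with the top camera that the bystanders and placed items are where they should be, then hand in.

```bash
python3 - <<'E'
from h import *
a=cv2.imread('pics/top.png').astype(int); shot('top','top2'); b=cv2.imread('pics/top2.png').astype(int)
w=cv2.imread('pics/w13.png'); 
for n,(u0,v0,u1,v1) in dict(tape=(180,243,208,271),timer=(255,150,287,182)).items():
    A,B=[x[v0:v1,u0:u1].astype(np.uint8) for x in(a,b)]
    g=[cv2.cvtColor(x,cv2.COLOR_BGR2GRAY).astype(np.float32) for x in(A,B)]
    print(n,'mean diff',abs(a-b)[v0:v1,u0:u1].mean().round(2),'shift px',cv2.phaseCorrelate(*g))
s=telemetry.sense();print(s['time'],s['ft_force'],s['finger_gap'])
E
```

```text
tape mean diff 1.74 shift px ((0.02169422544375088, 0.04389452054028631), 0.9962253116236792)
timer mean diff 20.69 shift px ((-0.06734134276459613, 0.0907001530161935), 0.41302980622276664)
37.85 [ 0.20274552  0.90694064 -0.19887735] 34.12413770066641
```

```bash
python3 -c "
from bench import job; print(job.hand_in())"
```

```text
the job is handed in; nothing more can be done
None
```

I placed all five items in the order asked, let go of them, and handed the job in at about 38 s.

- **Handpieces:** each lies on both bars in its own bay. The wrist picture taken after the second placing shows this.
- **Vials:** one lies lengthwise in each pocket of the tray, seen in the wrist picture after the second vial.
- **Probe:** I could not view a picture of it in the dish because the 16-picture limit was reached. The wrist depth map shows the handle lengthwise along the dish, about 6 mm off its centreline and level to about 2 mm.
- **Tape roll:** it did not move between the first and last top pictures.
- **Timer:** its measured shift is also near zero, but that match is weak (0.41). That part of the picture had changed since the start, most likely because the arm now covers or shades it. No move went near the timer.

At hand-in the gripper was open, about 180 mm above the worktop and touching nothing. The highest force reading printed was about 23 N, when the first handpiece was set down.

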